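# Nudge the sign blank onto the pins of the lettering board

## Task

The small white sign blank has been left lying askew on top of the two steel pins of the plywood lettering board. Nudge it across the board with the fingertips, without picking it up or lifting it, until both of its rope holes drop over the pins and it lies flat on the board. Leave the paint, the brush and everything else where they are.

Things in the scene. Friction and masses are not known exactly. Their poses are not given: they have to be found in the camera images.
- board: plywood lettering board, 260 mm (its x) by 360 (its y) by 18 thick, screwed down; origin at the centre of its underside; x away from the robot at yaw 0, z up. A pencil line along y passes through both pins, one along x through each. Blank home: edges parallel to the board's, blank centre at board (-15, 0) mm, its edges at x = -75 and +45, ends at y = +/-100; the pins then stand 4 mm proud of it
- pin_left (a point): tip of the left steel locating pin, at board (x, y) = (-57, +78) mm, 30 mm above the bench; axes as the board's. The pin stands 12 mm above the board: 10 mm thick and straight for 6 mm, then tapering to a flat 4.4 mm tip, so a hole that comes within about 4 mm of it slips down over it
- pin_right (a point): tip of the right steel pin, at board (x, y) = (-57, -78) mm; the same in all else
- blank: loose white painted plywood sign blank, thin dark border line, 120 mm (its x) by 200 (its y) by 8 thick, 0.14 kg; origin at the centre of its underside, z up. At the start its edge near the robot rides on the pins, 15 to 20 mm (underside) above the board, its far edge rests on the board; it lies 14 to 28 mm too near the robot (board x), up to 20 mm to either side, turned up to 5 degrees
- hole_left (a point): centre, on the blank's underside, of its left round hole: 14 mm wide, right through, at blank (x, y) = (-42, +78) mm, 18 mm from the near edge; belongs over pin_left; axes as the blank's
- hole_right (a point): centre, on the blank's underside, of its right hole, at blank (x, y) = (-42, -78) mm; belongs over pin_right; the same in all else
- dipper: small open steel paint cup, 44 mm across, 28 mm high, standing on the board beyond the blank, at its far left corner; not to be moved; origin at the centre of its underside
- brush: lettering brush, about 190 mm long and 9 mm high, lying along y on the board beyond the blank, on the right; not to be moved; origin under its middle, x towards the bristles
- tape: roll of masking tape lying flat on the bench to the left of the board, 94 mm across, 25 mm high; not to be moved; origin at the centre of its underside
- tin: paint tin on the bench to the right of the board, 74 mm across, 85 mm high; not to be moved; origin at the centre of its underside
- opener: screwdriver for opening tins, 170 mm long, lying on the bench to the right of the board, nearer the robot than the tin; not to be moved; origin under its middle
Things that resemble listed ones, but are neither listed nor needed, are in the scene too. There is more than one size of the blank; the job needs the smallest.

How it is judged:
By the outcome, as a careful person would: the job done as asked, in the order asked, and still so for the second after the job is handed in, with the robot touching nothing.
It also fails if it takes over 45 s, if anything falls off the work surface, if the arm or the gripper's body presses on something with over 40 N, if the wrist force passes 120 N, or if a joint passes its speed limit or range.

## Robot

A 6-joint arm with a two-finger parallel gripper is mounted at the origin on the work surface. World frame = base frame: x ahead of the robot, y to its left, z up, the work surface at z = 0. Lengths are in m, angles in rad, forces in N, time in s.
With the tool pointing down it reaches from about 0.425 to 1.125 m from the base axis. Payload 14.9 kg.
Tool frame: the origin (TCP) lies on the centre line of the jaws, within the pads' length; the fingertips stand 19 mm ahead of it and the grasp point (between the pads) is the TCP; z points along the fingers, y is the line along which they close (so a half turn about z gives the same grasp; the last joint's range is limited). The gripper opens to 91 mm and grips with 3 to 60 N. Pads are 32 mm wide; open, the fingers measure 118 mm over their backs; the gripper's body (76 mm by 178 mm) begins 60 mm behind the grasp point.
Start: joints at [1.17, 0.379, 1.734, -0, 1.028, -0.033], TCP at [0.252, 0.653, 0.233] pointing down, gripper open.
Joint ranges: [-2.77, 2.77], [-0.74, 2.19], [0, 2.66], [-1.06, 4.2], [0.31, 2.87], [-3.08, 3.08]. Speed limits (rad/s): [1.89, 1.89, 2.39, 3.14, 3.14, 3.14].

## Interface

Orientations are given as a 3x3 rotation matrix whose columns are the frame's x, y, z axes.
In Python, from cell import arm, cams, order gives the robot as it stands. The module is installed in compiled form; this text tells all that it offers.
- The arm moves only by the tool arm_command, never from a script. Its arguments are lists of equal length, an entry for each row: "travel": the shift along the tool's x, y, z in mm, a list of three; "rotation": the turn, a rotation vector about the tool's x, y, z in rad, a list of three. In form: {"travel": [[dx, dy, dz], ...], "rotation": [[wx, wy, wz], ...]}. A call has 1 to 8 rows; each row shifts and turns the commanded pose from where the row before left it, along the tool's axes as they then stand; what a row does not reach is not made up. A row lasts 1/10 s, in which the tool goes at most 50 mm and 8.59 degrees, less where a joint would pass 70% of its speed; a pose out of reach is approached as far as the arm can. A call is refused whole if a number of a shift passes 50 or a number of a turn 0.15, either way. A call with a gripper value outside its range is refused whole. "gripper" is the opening, from 0 (shut) to 1 (fully open), set as the call begins (left out, the last holds). The fingers move at their own pace and stop on an object; "newtons" is the grip in N (left out, the last holds). Time passes only in rows, so rows that do not move let the fingers close. It gives the time, the measured TCP pose, the force, the opening and the grip force at its end, in the units of the state.
- arm.get_state(): the state, without advancing time (a new reading comes with each control period).
- cams.get_image(name): name is "scene" or "top"; returns a dict with "img" (384x512x3 uint8, red, green, blue), "intrinsics" (3x3 intrinsics, pixels), "rvec" (rotation vector, rad) and "tvec" (3), from world to camera coordinates, as OpenCV has them. Camera axes: x right, y down, z forward; pixel columns grow to the right and rows downward; lengths in m; the calibration is good to about 2 mm. A picture is of the moment at which its call begins. There is no depth.
- order.job_done(): hands the job in; it is judged then, once.
The state is a dict: "time_s": time; "q": joint angles; "joint_velocities": joint speeds; "effort": joint torques, N m; "ee_pos": TCP position; "orientation": TCP orientation; "contact_force": force on the tool from outside, world axes, zero at the start; "torque": the same for the moment, N m; "gripper_width": finger opening in m; "finger_force": force on a finger pad.
Only numpy, scipy, OpenCV 4.12 (cv2) and the standard library are available. Lean on these libraries where they do the work, as an engineer would, in place of code of your own. Each camera call takes 0.05 s, during which the arm holds its last target. There are 200 camera calls.

## Working session

There is one attempt and no reset: what is moved stays moved. The work goes in short steps, Python scripts to look and compute and a tool call to move; the robot and the scene stay as the last step left them, time stands still between calls to the robot, and variables do not carry over. Pictures are saved under pics/ and viewed, at most 10 in all, crops included, and the job is handed in when it is done.

Besides the shell and the picture viewer there is one more tool, called after "Emit:" by a JSON object that holds its "fn" and its "kwargs". arm_command: Moves the arm, as the interface text tells. Its arguments: {"type":"object","properties":{"travel":{"type":"array","items":{"type":"array","items":{"type":"number"}}},"rotation":{"type":"array","items":{"type":"array","items":{"type":"number"}}},"gripper":{"type":"number"},"newtons":{"type":"number"}},"required":["travel","rotation"]}

```bash
mkdir -p pics; cat > h.py <<'E'
import numpy as np, cv2
from cell import arm, cams, order
def get(name):
    d=cams.get_image(name); R=cv2.Rodrigues(np.array(d["rvec"],float))[0]
    return d["img"],np.array(d["intrinsics"],float),R,np.array(d["tvec"],float).ravel()
def ray(uv,z,K,R,t):
    uv=np.atleast_2d(np.array(uv,float)); d=(R.T@np.linalg.inv(K)@np.c_[uv,np.ones(len(uv))].T).T
    c=-R.T@t; z=np.broadcast_to(z,(len(uv),)); return c+d*((z-c[2])/d[:,2])[:,None]
def proj(P,K,R,t):
    p=(R@np.atleast_2d(P).T).T+t; p=(K@p.T).T; return p[:,:2]/p[:,2:]
def save(img,f,s=1): 
    cv2.imwrite(f,cv2.resize(img[...,::-1],None,fx=s,fy=s,interpolation=cv2.INTER_CUBIC))
E
python3 - <<'E'
from h import *
for n in("scene","top"):
    i,K,R,t=get(n); save(i,f"pics/{n}0.png",1.56); print(n,-R.T@t,K[0,0],R[2]); np.save(f"pics/{n}0.npy",i)
print(arm.get_state())
E
```

```text
scene [ 1.11544248 -0.00259513  0.87853101] 416.2149913142638 [-0.62340166  0.00343905 -0.7818942 ]
top [0.32852448 0.01959159 1.31503103] 472.5738279908065 [ 0.10697512 -0.01295286 -0.99417732]
{'time_s': 0.1, 'q': array([ 1.16970619e+00,  3.79366433e-01,  1.73471519e+00, -2.11025511e-05,
        1.02852871e+00, -3.33256934e-02]), 'joint_velocities': array([ 2.22117366e-04, -8.20912751e-04, -6.44036719e-04, -2.62074326e-06,
        1.30958163e-03,  5.49639455e-04]), 'effort': array([-2.14405372e-03, -7.65041971e+01, -4.35296488e+01,  6.51553832e-02,
        3.97422421e-02,  4.24890322e-05]), 'ee_pos': array([0.25156401, 0.6528685 , 0.2323502 ]), 'orientation': array([[-9.33137342e-01,  3.59519897e-01, -3.80684888e-04],
       [ 3.59520098e-01,  9.33136865e-01, -9.43971377e-04],
       [ 1.58546112e-05, -1.01771881e-03, -9.99999482e-01]]), 'contact_force': array([-0.64089357, -0.26836375,  0.59831861]), 'torque': array([0.00463972, 0.06369715, 0.03299663]), 'finger_force': 0.0, 'gripper_width': 0.0912849514028428}
```

View pics/top0.png

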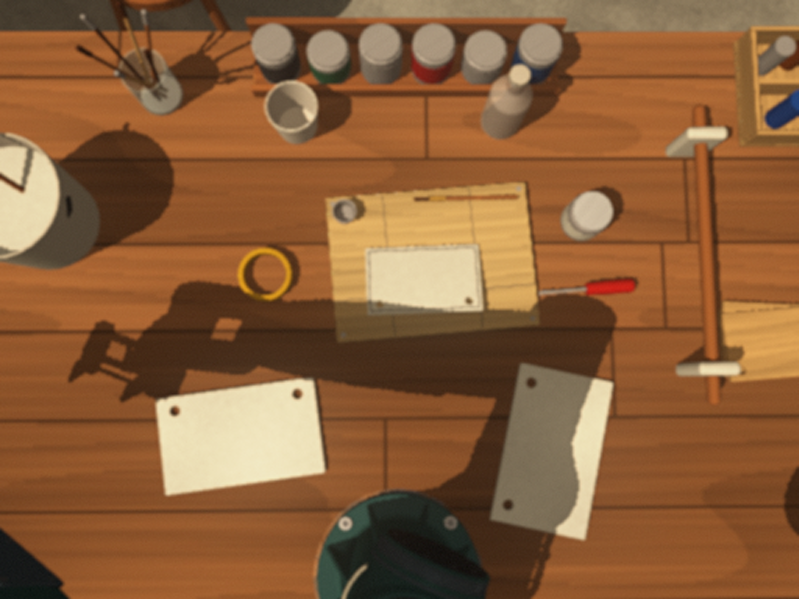

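View pics/scene0.png

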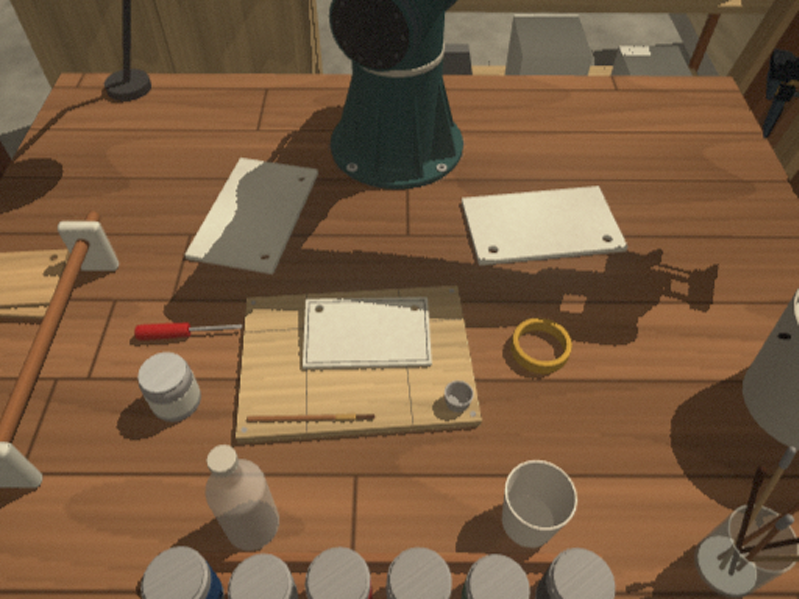

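The top view shows the board at about (327–540, 182–340) in the enlarged picture, with the blank at (366–482, 245–313) and its holes near (380,304) and (468,300). The dipper is at (346,210) and the brush lies along the far edge. I'll measure next.

```bash
python3 - <<'E'
from h import *
i=np.load("pics/top0.npy"); save(i[112:224,205:350],"pics/tc.png",5.4)
j=np.load("pics/scene0.npy"); save(j[180:285,145:312],"pics/sc.png",4.7)
E
```

```text
(no output)
```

View pics/tc.png

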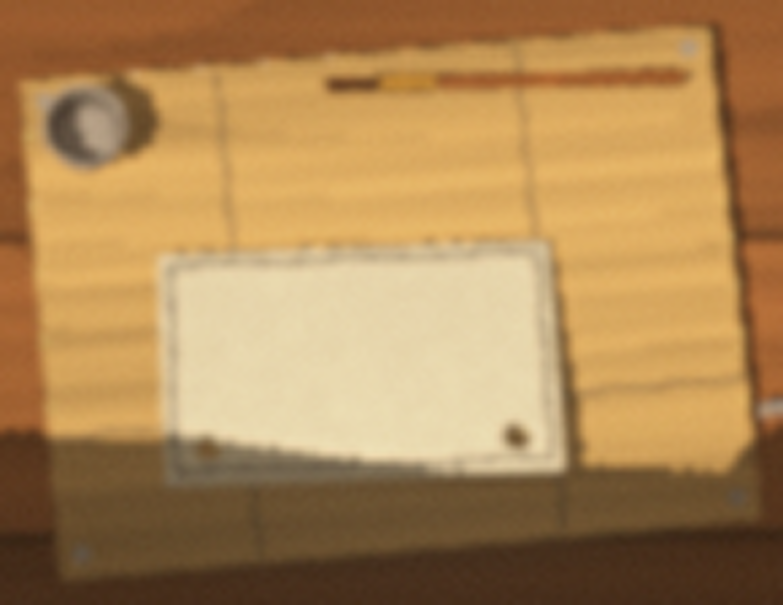

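View pics/sc.png

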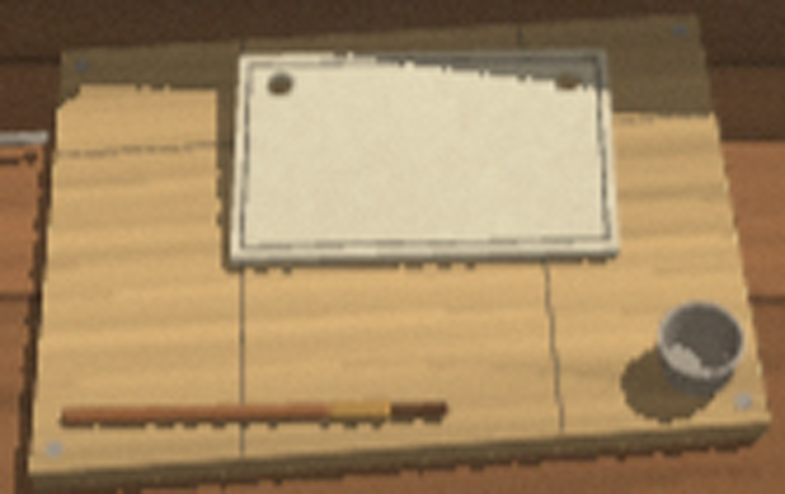

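The crops show the board corners, the x pencil lines, the blank's four top corners and both holes: top crop (207,447) and (515,436), scene crop (280,83) and (567,80). I'll convert these to positions.

```bash
cat > m.py <<'E'
from h import *
def tri(a,b,A,B):
    P=cv2.triangulatePoints(A[0]@np.c_[A[1],A[2]],B[0]@np.c_[B[1],B[2]],np.array(a,float).T,np.array(b,float).T); return (P[:3]/P[3]).T
E
python3 - <<'E'
from m import *
np.set_printoptions(precision=4,suppress=True)
T=get("top")[1:];S=get("scene")[1:]
tc=lambda p:(np.array(p,float)+.5)/5.4-.5+[205,112]
sc=lambda p:(np.array(p,float)+.5)/4.7-.5+[145,180]
bt=tc([(20,80),(713,25),(760,518),(62,580)]); bs=sc([(770,425),(30,472),(62,50),(697,15)])
names="FL FR NR NL".split()
pt=ray(bt,.018,*T);ps=ray(bs,.018,*S);print("board",pt,ps,sep="\n")
p=(pt+ps)/2;c=p.mean(0)
ex=(p[0]+p[1]-p[2]-p[3])[:2];ey=(p[0]+p[3]-p[1]-p[2])[:2]
print("size",np.linalg.norm(ex)/2,np.linalg.norm(ey)/2,"yaw",np.degrees(np.arctan2(ex[1],ex[0])),np.degrees(np.arctan2(-ey[0],ey[1])),c)
yaw=(np.arctan2(ex[1],ex[0])+np.arctan2(-ey[0],ey[1]))/2
R2=np.array([[np.cos(yaw),-np.sin(yaw)],[np.sin(yaw),np.cos(yaw)]])
np.savez("board.npz",c=c[:2],yaw=yaw)
wt=tc([(160,255),(550,241),(566,472),(165,487),(207,447),(515,436)]);ws=sc([(618,250),(230,262),(240,52),(605,50),(567,80),(280,83)])
X=tri(wt,ws,T,S);print("blank",X);
print("in board mm",(X[:,:2]-c[:2])@R2*1e3)
for s in (T,S):
    print(((ray(wt if s is T else ws,[.026,.026,.043,.043,.041,.041],*s)[:,:2]-c[:2])@R2*1e3))
# pencil lines
print("lines",(ray(tc([(217,75),(235,245),(260,540),(518,45),(535,240),(565,520),(590,392),(740,378)]),.018,*T)[:,:2]-c[:2])@R2*1e3)
print("linesS",(ray(sc([(242,450),(242,270),(562,430),(547,265),(70,154),(205,147)]),.018,*S)[:,:2]-c[:2])@R2*1e3)
print("dipper",(ray(tc([(88,125)]),.046,*T)[:,:2]-c[:2])@R2*1e3,"brush",(ray(tc([(330,85),(690,75)]),.027,*T)[:,:2]-c[:2])@R2*1e3)
E
```

```text
board
[[ 0.6614  0.1269  0.018 ]
 [ 0.6896 -0.2341  0.018 ]
 [ 0.4315 -0.2516  0.018 ]
 [ 0.4018  0.1046  0.018 ]]
[[ 0.6637  0.1273  0.018 ]
 [ 0.6903 -0.2294  0.018 ]
 [ 0.4321 -0.2516  0.018 ]
 [ 0.4043  0.1065  0.018 ]]
size 0.25962625847464504 0.3591598605753758 yaw 4.57717424781132 4.486308997450541 [ 0.5468 -0.0627  0.018 ]
blank [[ 0.5677  0.055   0.0253]
 [ 0.5746 -0.1451  0.0229]
 [ 0.4531 -0.1485  0.0435]
 [ 0.447   0.0518  0.0392]
 [ 0.4672  0.0306  0.0382]
 [ 0.4718 -0.1244  0.0403]]
in board mm [[  30.1229  115.6532]
 [  21.1196  -84.3934]
 [-100.2396  -78.1287]
 [ -90.4489  121.9843]
 [ -71.9942   99.3125]
 [ -79.6879  -55.6379]]
[[  29.8976  115.    ]
 [  20.5469  -85.0088]
 [-100.2121  -79.1401]
 [ -90.8191  121.8413]
 [ -72.3032   99.2335]
 [ -79.7647  -55.599 ]]
[[  30.6772  116.3978]
 [  23.2836  -82.6938]
 [-100.4966  -76.9909]
 [ -87.4319  121.5951]
 [ -69.8761   99.1379]
 [ -79.1112  -55.5126]]
lines [[ 123.4211   77.9275]
 [  33.3957   76.1525]
 [-119.5406   76.2964]
 [ 126.4591  -79.6051]
 [  23.15    -78.4713]
 [-122.4936  -79.723 ]
 [ -58.0028  -98.9862]
 [ -57.2469 -176.6604]]
linesS [[ 125.7936  -76.5069]
 [  23.4628  -77.3864]
 [ 126.6204   78.6642]
 [  32.0169   79.7098]
 [ -56.8691 -170.3081]
 [ -56.2161  -97.9758]]
dipper [[ 95.7662 145.6831]] brush [[ 111.0611   20.436 ]
 [ 101.0216 -165.573 ]]
```

The measurements hold up: board 260×359 mm, yaw 4.5°, pins on the pencil lines. In board mm the blank's holes are at about (-73, 99) and (-81, -56), and it is turned -2.7°. I'll push -y on its left end with shut fingers, then +x on the near edge with open fingers.

Emit:
{"fn": "arm_command", "kwargs": {"travel": [[0, 0, 0], [0, 0, 0], [0, 0, 0], [-14, -42, 0], [-14, -42, 0], [-14, -42, 0], [-14, -42, 0], [-14, -42, 0]], "rotation": [[0, 0, -0.149], [0, 0, -0.149], [0, 0, -0.149], [0, 0, 0], [0, 0, 0], [0, 0, 0], [0, 0, 0], [0, 0, 0]], "gripper": 0}}

```text
time_s: 1.0
ee_pos: [0.3384, 0.4477, 0.2329]
orientation: [[-0.997, -0.079, 0.0], [-0.079, 0.997, -0.0], [-0.0, -0.0, -1.0]]
contact_force: [1.4, 0.5, -0.6]
gripper_width: 0.0299
finger_force: 0.0
```

Emit:
{"fn": "arm_command", "kwargs": {"travel": [[-14, -42, 0], [-14, -42, 0], [-14, -42, 0], [-14, -42, 0], [-14, -42, 0], [-14, -42, 0], [0, 0, 0]], "rotation": [[0, 0, 0], [0, 0, 0], [0, 0, 0], [0, 0, 0], [0, 0, 0], [0, 0, 0], [0, 0, 0]]}}

```text
time_s: 1.7
ee_pos: [0.443, 0.2014, 0.233]
orientation: [[-0.997, -0.075, 0.0], [-0.075, 0.997, -0.0], [-0.0, -0.0, -1.0]]
contact_force: [0.0, 0.2, 0.1]
gripper_width: 0.0007
finger_force: 0.0
```

```bash
cat >> m.py <<'E'
def st():
    np.set_printoptions(precision=4,suppress=True)
    b=np.load("board.npz");y=b["yaw"];R2=np.array([[np.cos(y),-np.sin(y)],[np.sin(y),np.cos(y)]])
    s=arm.get_state();p=s["ee_pos"];o=s["orientation"]
    print("t",s["time_s"],"board mm",(p[:2]-b["c"])@R2*1e3,"z",p[2]*1e3,"toolx in board deg",np.degrees(np.arctan2(-o[1,0],-o[0,0])-y),"zaxis",o[:,2],"F",s["contact_force"],s["gripper_width"])
E
python3 -c "from m import *;st()"
```

```text
t 1.7 board mm [-82.6088 271.4054] z 233.02746767980344 toolx in board deg -0.2132093895903739 zaxis [ 0.0004 -0.0004 -1.    ] F [0.005  0.243  0.0843] 0.0006924358959508106
```

Emit:
{"fn": "arm_command", "kwargs": {"travel": [[-12, -31, 0], [-12, -31, 0], [-12, -31, 0], [-11, -32, 0], [0, 0, 45], [0, 0, 45], [0, 0, 40], [0, 0, 25]], "rotation": [[0, 0, 0], [0, 0, 0], [0, 0, 0], [0, 0, 0], [0, 0, 0], [0, 0, 0], [0, 0, 0], [0, 0, 0]]}}

```text
time_s: 2.5
ee_pos: [0.4971, 0.0841, 0.0752]
orientation: [[-0.997, -0.079, -0.003], [-0.079, 0.997, -0.0], [0.003, -0.0, -1.0]]
contact_force: [-0.4, 0.5, 1.0]
gripper_width: 0.0002
finger_force: 0.0
```

```bash
python3 - <<'E'
from m import *
st()
i=get("scene")[0];j=get("top")[0]
a=cv2.resize(i[170:300,130:330],None,fx=3,fy=3);b=cv2.resize(j[100:235,195:395],None,fx=2,fy=2)
b=cv2.copyMakeBorder(b[:210],0,0,0,200,cv2.BORDER_CONSTANT)
save(np.vstack([a,b]),"pics/c1.png")
E
```

```text
t 2.5 board mm [-37.9426 150.2782] z 75.23508157281616 toolx in board deg 0.006739133792516826 zaxis [-0.0026 -0.0003 -1.    ] F [-0.4445  0.4671  1.0035] 0.00020431374700021794
```

View pics/c1.png

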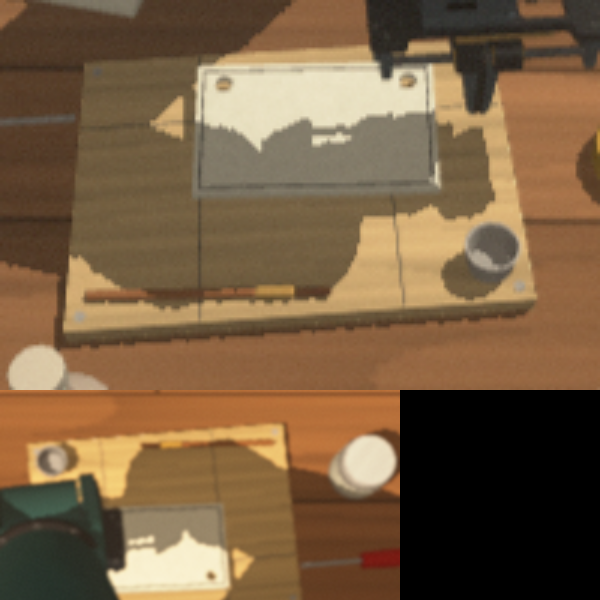

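The fingers are left of the blank's end, clear of the dipper and tape. Going down.

Emit:
{"fn": "arm_command", "kwargs": {"travel": [[0, 0, 18], [0, 0, 17], [0, 0, 0]], "rotation": [[0, 0, 0], [0, 0, 0], [0, 0, 0]]}}

```text
time_s: 2.9
ee_pos: [0.4982, 0.0842, 0.0428]
orientation: [[-0.997, -0.079, -0.001], [-0.079, 0.997, -0.0], [0.001, -0.0, -1.0]]
contact_force: [-1.6, -0.3, 0.2]
gripper_width: 0.0004
finger_force: 0.0
```

```bash
python3 -c "from m import *;st()"
```

```text
t 2.9 board mm [-36.8592 150.2504] z 42.82955973653306 toolx in board deg 0.020474124737835726 zaxis [-0.0012 -0.0001 -1.    ] F [-1.6465 -0.2971  0.1665] 0.00040469542583013553
```

Emit:
{"fn": "arm_command", "kwargs": {"travel": [[0, -6, 2], [0, -6, 0], [0, -5, 0], [0, -4, 0], [0, -4, 0], [0, -4, 0], [0, -4, 0], [0, 0, 0]], "rotation": [[0, 0, 0], [0, 0, 0], [0, 0, 0], [0, 0, 0], [0, 0, 0], [0, 0, 0], [0, 0, 0], [0, 0, 0]]}}

```text
time_s: 3.7
ee_pos: [0.5011, 0.0506, 0.0409]
orientation: [[-0.997, -0.079, -0.0], [-0.079, 0.997, -0.0], [0.0, -0.0, -1.0]]
contact_force: [-0.0, -0.5, 0.5]
gripper_width: 0.0004
finger_force: 0.0
```

```bash
python3 - <<'E'
from m import *
st()
i=get("scene")[0]
save(i[180:280,150:310],"pics/c2.png",5)
E
```

```text
t 3.7 board mm [-36.6191 116.5431] z 40.90748085738245 toolx in board deg -0.01026527135796636 zaxis [-0.0001 -0.0001 -1.    ] F [-0.0473 -0.5287  0.5133] 0.00044717481740893486
```

View pics/c2.png

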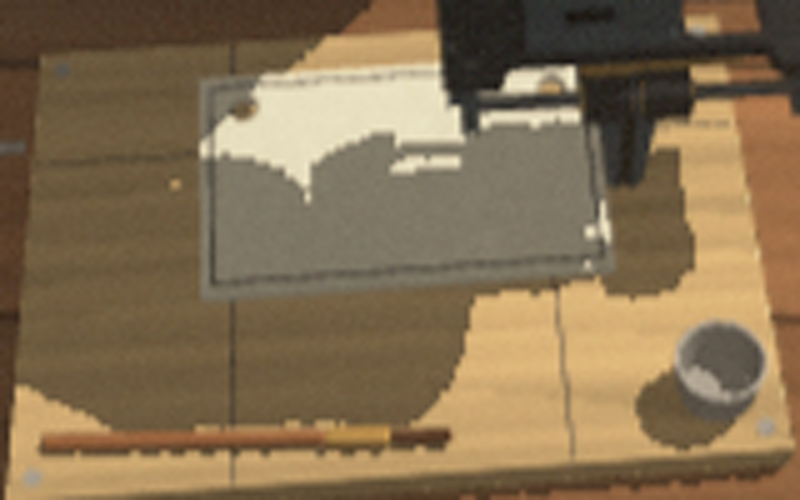

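The blank has slid right. The holes are now at crop (243,107) and (553,80), and the far corners at (203,293) and (610,268).

```bash
cat >> m.py <<'E'
def tob(px,z,cam):
    b=np.load("board.npz");y=b["yaw"];R2=np.array([[np.cos(y),-np.sin(y)],[np.sin(y),np.cos(y)]])
    return (ray(px,z,*cam)[:,:2]-b["c"])@R2*1e3
E
python3 - <<'E'
from m import *
S=get("scene")[1:];sc=lambda p:(np.array(p,float)+.5)/5-.5+[150,180]
print(tob(sc([(243,107),(553,80),(203,290),(610,265)]),[.041,.041,.026,.026],S))
E
```

```text
[[-68.32218442 -70.55785023]
 [-74.10071288  86.63732352]
 [ 29.0619512  -90.600514  ]
 [ 29.31279385 105.59559302]]
```

Emit:
{"fn": "arm_command", "kwargs": {"travel": [[0, -3, 0], [0, -3, 0], [0, -2, 0], [0, 0, 0]], "rotation": [[0, 0, 0], [0, 0, 0], [0, 0, 0], [0, 0, 0]]}}

```text
time_s: 4.2
ee_pos: [0.5018, 0.0428, 0.0409]
orientation: [[-0.997, -0.079, -0.0], [-0.079, 0.997, -0.0], [0.0, -0.0, -1.0]]
contact_force: [-0.0, -0.4, -0.6]
gripper_width: 0.0005
finger_force: 0.0
```

Emit:
{"fn": "arm_command", "kwargs": {"travel": [[0, 10, 0], [0, 15, 0], [0, 0, -30], [0, 0, -45], [20, -20, -30], [20, -30, 0], [20, -30, 0], [18, -28, 0]], "rotation": [[0, 0, 0], [0, 0, 0], [0, 0, 0], [0, 0, 0], [0, 0, 0], [0, 0, 0], [0, 0, 0], [0, 0, 0]]}}

```text
time_s: 5.0
ee_pos: [0.4298, -0.0458, 0.1463]
orientation: [[-0.997, -0.08, 0.001], [-0.08, 0.997, -0.0], [-0.001, -0.0, -1.0]]
contact_force: [1.4, -0.4, -1.1]
gripper_width: 0.0003
finger_force: 0.0
```

```bash
python3 - <<'E'
from m import *
st()
i=get("scene")[0]
save(i[180:280,150:310],"pics/c3.png",5)
E
```

```text
t 5.0 board mm [-115.2956   26.1068] z 146.2584213352572 toolx in board deg 0.07656821854304723 zaxis [ 0.0007 -0.0001 -1.    ] F [ 1.3633 -0.3563 -1.0674] 0.0003140977128947067
```

View pics/c3.png

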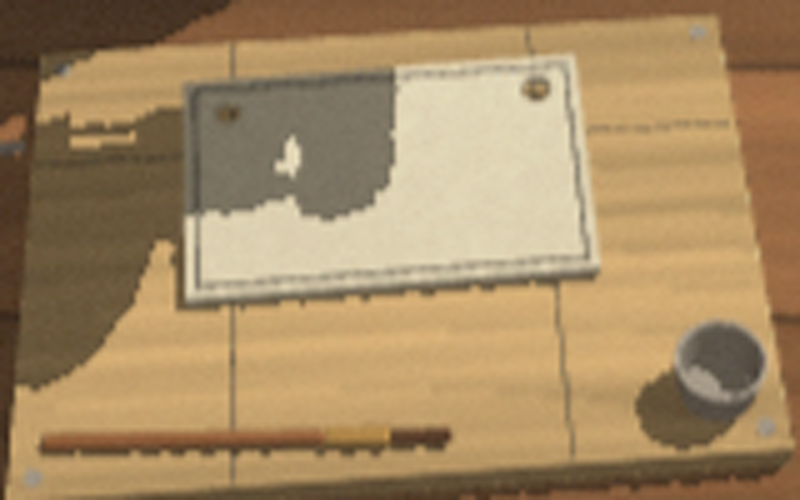

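The blank lies clear in view. Holes are at crop (228,112) and (537,88), and the corners at (183,88), (575,57), (598,265) and (186,294).

```bash
python3 - <<'E'
from m import *
np.set_printoptions(precision=1,suppress=True)
S=get("scene")[1:];sc=lambda p:(np.array(p,float)+.5)/5-.5+[150,180]
print(tob(sc([(228,112),(537,88),(183,88),(575,57),(598,265),(186,294)]),[.041,.041,.043,.043,.026,.026],S))
E
```

```text
[[ -65.7  -78.1]
 [ -69.6   78.1]
 [ -81.1 -100.7]
 [ -86.6   99. ]
 [  28.9   99.8]
 [  30.7  -98.7]]
```

Lateral alignment is right: holes at y = ±78, yaw about 1.3°. Now I'll open the fingers, drop behind the near edge and push it away from the robot by about 11 mm.

Emit:
{"fn": "arm_command", "kwargs": {"travel": [[0, -13, 0], [0, -13, 0], [0, 0, 0], [0, 0, 20], [0, 0, 35], [0, 0, 35], [0, 0, 15], [0, 0, 0]], "rotation": [[0, 0, 0], [0, 0, 0], [0, 0, 0], [0, 0, 0], [0, 0, 0], [0, 0, 0], [0, 0, 0], [0, 0, 0]], "gripper": 1}}

```text
time_s: 5.9
ee_pos: [0.4319, -0.0712, 0.039]
orientation: [[-0.997, -0.079, -0.003], [-0.079, 0.997, 0.001], [0.003, 0.001, -1.0]]
contact_force: [0.5, -0.6, 0.9]
gripper_width: 0.0613
finger_force: 0.0
```

```bash
python3 -c "from m import *;st()"
```

```text
t 5.9 board mm [-115.2266    0.6245] z 38.98782165195396 toolx in board deg 0.026169541361136632 zaxis [-0.0032  0.0008 -1.    ] F [ 0.4678 -0.6132  0.8712] 0.06128640183739976
```

Emit:
{"fn": "arm_command", "kwargs": {"travel": [[0, 0, 0], [0, 0, 0], [-5, 0, 0], [-5, 0, 0], [-4, 0, 0], [-3, 0, 0], [-2, 0, 0], [0, 0, 0]], "rotation": [[0, 0, 0], [0, 0, 0], [0, 0, 0], [0, 0, 0], [0, 0, 0], [0, 0, 0], [0, 0, 0], [0, 0, 0]]}}

```text
time_s: 6.7
ee_pos: [0.4519, -0.0703, 0.041]
orientation: [[-0.997, -0.079, 0.0], [-0.079, 0.997, -0.0], [-0.0, -0.0, -1.0]]
contact_force: [0.2, 0.8, 0.8]
gripper_width: 0.0912
finger_force: 0.0
```

```bash
python3 - <<'E'
from m import *
st()
i=get("scene")[0]
save(i[180:280,150:310],"pics/c4.png",5)
E
```

```text
t 6.7 board mm [-95.2497  -0.0772] z 40.97391054199264 toolx in board deg 0.01166718059857139 zaxis [ 0.0002 -0.0001 -1.    ] F [0.25   0.8255 0.8097] 0.09116244930561061
```

View pics/c4.png

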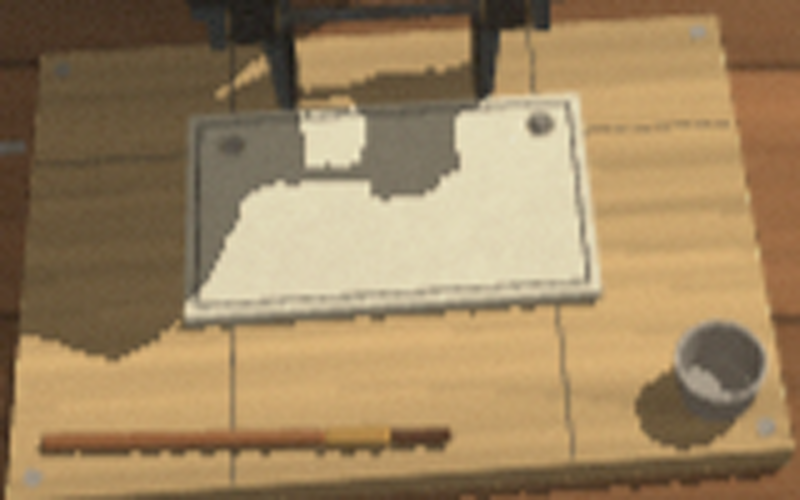

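The near edge appears to have dropped. The holes at crop (232,145) and (540,124) look grey, as if filled by the pins. I'll check the positions at flat height, then back off and look again.

Emit:
{"fn": "arm_command", "kwargs": {"travel": [[5, 0, 0], [8, 0, 0], [6, 0, 0], [0, 0, -20], [0, 0, -45], [0, 0, -45], [0, 40, -40], [0, 0, 0]], "rotation": [[0, 0, 0], [0, 0, 0], [0, 0, 0], [0, 0, 0], [0, 0, 0], [0, 0, 0], [0, 0, 0], [0, 0, 0]]}}

```text
time_s: 7.55
ee_pos: [0.4311, -0.0351, 0.1903]
orientation: [[-0.997, -0.08, 0.007], [-0.08, 0.997, -0.001], [-0.007, -0.001, -1.0]]
contact_force: [-0.6, -0.4, -1.2]
gripper_width: 0.0909
finger_force: 0.0
```

Emit:
{"fn": "arm_command", "kwargs": {"travel": [[0, 45, -30], [0, 45, 0], [0, 45, 0], [0, 45, 0], [0, 45, 0], [0, 45, 0], [0, 0, 0]], "rotation": [[0, 0, 0], [0, 0, 0], [0, 0, 0], [0, 0, 0], [0, 0, 0], [0, 0, 0], [0, 0, 0]]}}

```text
time_s: 8.25
ee_pos: [0.4079, 0.2324, 0.2132]
orientation: [[-0.997, -0.083, -0.0], [-0.083, 0.997, 0.0], [0.0, 0.0, -1.0]]
contact_force: [0.2, -0.8, -0.0]
gripper_width: 0.0911
finger_force: 0.0
```

```bash
python3 - <<'E'
from m import *
i=get("scene")[0];j=get("top")[0]
a=cv2.resize(i[180:280,150:310],None,fx=5,fy=5,interpolation=cv2.INTER_CUBIC)[:400]
b=cv2.resize(j[155:195,215:345],None,fx=5,fy=5,interpolation=cv2.INTER_CUBIC)
b=cv2.copyMakeBorder(b,0,0,0,150,cv2.BORDER_CONSTANT)
save(np.vstack([a,b]),"pics/c5.png")
E
```

```text
(no output)
```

View pics/c5.png

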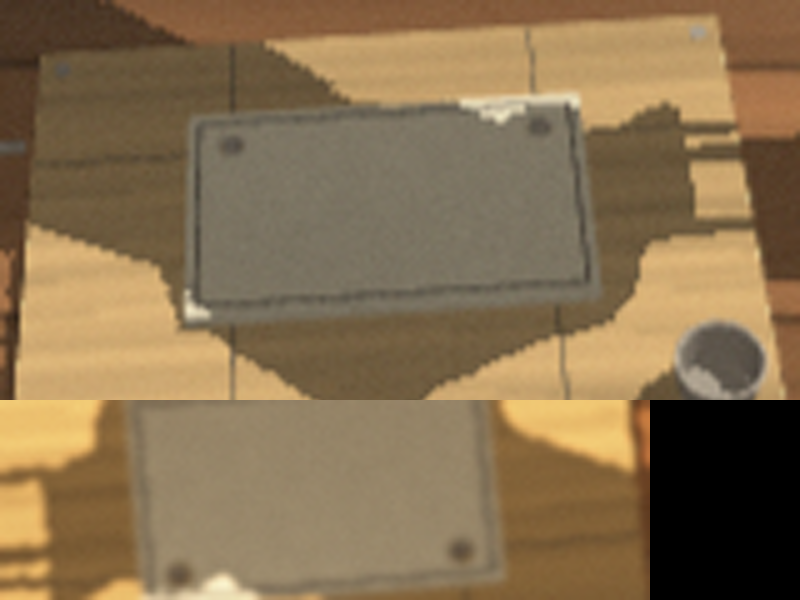

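```bash
python3 - <<'E'
from m import *
np.set_printoptions(precision=1,suppress=True)
S=get("scene")[1:];T=get("top")[1:];sc=lambda p:(np.array(p,float)+.5)/5-.5+[150,180]
tc=lambda p:(np.array(p,float)+.5)/5-.5+[215,155]
hs=sc([(231,145),(539,125)]);ht=tc([(460,150),(179,174)])
print(tri(ht,hs,T,S)*1e3)
print(tob(hs,.026,S),tob(ht,.026,T))
print(tob(sc([(190,118),(579,96),(598,292),(183,314)]),.026,S))
E
```

```text
[[ 495.1 -145.2   23.3]
 [ 482.4   10.4   24.4]]
[[-56.1 -78. ]
 [-57.3  78.3]] [[-58.4 -77.7]
 [-58.7  77.6]]
[[-74.7 -99. ]
 [-74.3 100.4]
 [ 44.1  98.3]
 [ 41.8 -99.8]]
```

Both holes triangulate to the pins at about (-57.5, ±78), and their height of about 24 mm fits a flat blank (26 mm). The corners match home and the robot is clear.

```bash
python3 -c "from cell import order;print(order.job_done())"
```

```text
the job is handed in; nothing more can be done
None
```

The blank lies flat on the board with both holes over the pins, as measured in the last pictures; nothing else was touched, and the job was handed in after about 8 s of robot time.

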